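# Regrip and press home an ejector pin

## Task

Clear the mouth of the bored housing: set the bottle in front of it aside, upright, and slide the shutter off the bore; then take the longer of the two headed pins from the rack and put it nose first about halfway into the bore and let go. Take hold of its shank again further back, close to the head, push it on well past halfway, then let go and press on the head with the fingers until it is fully home, head against the housing. Leave the shorter pin on the rack and knock nothing over.

Things in the scene. Friction and masses are not known exactly. Their poses are not given: they have to be found in the camera images.
- housing: Steel ejector housing, fixed: a bored block 160 mm long, 70 wide, 40 high (its underside 85 and its top 125 mm above the table) on a grey riser 54 wide and a 172 x 90 x 10 mm foot. Origin on the table under the mouth face; x points horizontally into the bore, z up. The mouth face is the plane x = 0, except for a 6 mm thick guide strip below the mouth, 86 to 91 mm above the table.
- bore_mouth (a point): Centre of the bore's mouth, 105 mm above the table; axes as the housing's. The bore runs along +x, 14 mm in diameter, 155 mm deep, closed at the end, mouth countersunk 3 mm. The fit is loose: a pin let go about halfway in stays there, its head sagging by some 3 to 8 mm; lift it level again before pushing on.
- shutter (a joint): Travel in m of the small aluminium shutter (26 x 26 mm, 4.5 mm proud of the mouth face) along the housing's +y. 0 = covers the bore, 0.036 = end stop, fully clear; it starts nearly closed, slides with about 2 N of friction and stays where it is left. At least 0.026 clears the pin's head.
- shutter_tab (a point): Middle of the black tab on top of the shutter, 136.5 mm above the table and 7.5 mm inside the mouth face's plane (over the block); the tab is 24 mm along x, 14 along y and 17 high, top 145 mm above the table. Push it towards the housing's +y.
- rack: Aluminium rack, fixed (it may stand under the pin's way into the bore), 112 x 136 mm foot, 8 mm thick: two upright combs, each 8 mm thick, at x = -36 and x = +36 mm, with notches at y = -35 and y = +35 mm; teeth up to 53 mm above the table. Each notch pair carries one pin along x, open to above; which pin lies on which side varies. Origin on the table, z up.
- long_pin: Longer steel pin, loose, 0.1 to 0.21 kg: shank 12 mm in diameter and 150 mm long, head 20 mm in diameter and 8 mm thick. Origin on the axis at the underside of the head (where head meets shank); x points along the shank to the chamfered nose, the head lies on -x. It starts level in the rack, axis 50 mm above the table, origin at the rack's x = -51 mm; the combs touch it 15 and 87 mm from the origin.
- pin_nose (a point): Centre of the longer pin's nose end, 150 mm from its origin; axes as the pin's.
- short_pin: Shorter steel pin, loose: same diameters and head but a 100 mm shank; same origin and axes. Stays on the rack.
- bottle: Solvent bottle, loose, 62 mm in diameter, 122 high. It stands on the table about 50 mm in front of the bore's mouth, in the pin's way. Body 62 mm across and straight up to 70 mm above the table, tapering above that to a 32 mm neck at 102 mm; firm cap from 102 to 122 mm, flaring from 40 to 48 mm across, by which it can be lifted; 0.19 kg. Origin under its centre.
- bare_spot (a point): A bare patch of table left of the paper sheets (6 mm thick), clear for 60 mm around, where the bottle can be set down (any other clear, level spot will do). The tall press cabinet (x over 0.51, y from -0.15 to 0.12, 0.44 m high) stands between it and the housing: pass in front of that.
- jar: Jar of swabs, loose, 52 mm in diameter, 100 high. Origin under its centre.

How it is judged:
On the way, in this order (a step that is already met when the one before it is completed fails the run):
1. the shutter is slid clear of the bore (at least 26 mm) (value of joint shutter above 0.026 m), for 0.1 s.
2. the longer pin is let go of with its nose 40 to 90 mm deep in the bore (x of pin_nose in the frame of bore_mouth between 0.04 and 0.09 m and contact force between the fingers and long_pin below 0.1 N and y of pin_nose in the frame of bore_mouth between -0.004 and 0.004 m and z of pin_nose in the frame of bore_mouth between -0.004 and 0.004 m), for 0.2 s.
3. held again by its shank, within 60 mm of the head, the pin is pushed on until its nose is over 95 mm deep (x of pin_nose in the frame of bore_mouth above 0.095 m and x of the grasp point in the frame of long_pin between 0 and 0.06 m and contact force between the fingers and long_pin above 0.5 N and y of pin_nose in the frame of bore_mouth between -0.004 and 0.004 m and z of pin_nose in the frame of bore_mouth between -0.004 and 0.004 m), for 0.1 s.
At the end, for the whole second after the job is handed in: The longer pin is at rest in the bore, nose over 147.5 mm deep (head within 2.5 mm of the mouth face), within 4 mm and 0.03 rad of the bore's axis; the bottle stands still, upright (within 0.1 rad) and over 60 mm from the mouth, and the shorter pin is within 20 mm of where it started (x of pin_nose in the frame of bore_mouth above 0.1475 m and angle between the x axis of long_pin and the x axis of housing, either way round below 0.03 rad and linear speed of long_pin below 0.01 m/s and angle between bottle's own z axis and vertical below 0.1 rad and horizontal distance between bottle and bore_mouth above 0.06 m and linear speed of bottle below 0.02 m/s and distance of short_pin from where it was at the start of the episode below 0.02 m and y of pin_nose in the frame of bore_mouth between -0.004 and 0.004 m and z of pin_nose in the frame of bore_mouth between -0.004 and 0.004 m); the robot touches nothing.
It fails at once if the bottle or the jar of swabs is knocked over (leans more than 0.5 rad) (angle between any of bottle, jar's own z axis and vertical above 0.5 rad).
It fails at once if the shorter pin is taken off the rack (moved over 40 mm) (distance of short_pin from where it was at the start of the episode above 0.04 m).
It also fails if it takes over 72 s, if anything falls off the work surface, if the arm or the gripper's body presses on something with over 40 N, if the wrist force passes 120 N, or if a joint passes its speed limit or range.

## Robot

A 7-joint arm with a two-finger parallel gripper is mounted at the origin on a cart in front of the work surface, level with it; the furniture and walls round the work are solid. World frame = base frame: x ahead of the robot, y to its left, z up, the work surface at z = 0. Lengths are in m, angles in rad, forces in N, time in s.
With the tool pointing down it reaches from about 0.425 to 1.025 m from the base axis. Payload 3.6 kg.
Tool frame: the origin (TCP) lies midway between the tips of the shut fingers; the grasp point (between the pads) lies 19 mm behind it; z points along the fingers, y is the direction in which the jaws open and shut (so a half turn about z gives the same grasp; the last joint's range is limited). The gripper opens to 85 mm and grips with 20 to 120 N. Pads are 22 mm wide; open, the fingers measure 114 mm over their backs; the gripper's body (76 mm by 85 mm) begins 54 mm behind the grasp point. The pads swing forward as they close: fully open they stand 13 mm farther back than shut.
Start: joints at [1.23, 0.591, 0.048, 1.609, -0.033, 0.943, -0.034], TCP at [0.178, -0.703, 0.231] pointing down, gripper open.
Joint ranges: [-2.69, 2.69], [-0.47, 2.24], [-1.27, 1.36], [0.19, 2.51], [-1.53, 4.68], [0.08, 2.07], [-3.09, 3.09]. Speed limits (rad/s): [2.57, 2.57, 3.14, 3.14, 3.14, 3.14, 3.14].

## Interface

Orientations are given as a unit quaternion [w, x, y, z].
In Python, from station import bot, read_camera, camera_model gives the robot as it stands. The module is installed in compiled form; this text tells all that it offers. Calls block until the motion is done:
- bot.reach(position, orientation): joint-space move of the TCP to a pose.
- bot.move_straight(position, ori=None, v=0.15): straight line of the TCP; ori=None keeps the orientation; v is the mean speed in m/s.
- bot.move_joints(angles): joint-space move.
- bot.open_jaws() and bot.gripper_close(squeeze=None): open the fingers fully, or close them until they stop; squeeze is the grip in N (None keeps the last).
- bot.dwell(seconds).
- bot.inverse_kinematics(position, orientation): joint angles nearest the present ones, or None.
- read_camera(name): name is "side" or "top" or "wrist"; returns the picture (384x512x3 uint8, red, green, blue); there is no depth.
- camera_model(name): a dict with "camera_matrix" (3x3 intrinsics, pixels), "k1" (the pictures are not rectified: a ray, as slopes to the right and down, at radius r is drawn at 1 + k1 r^2 times it, then the intrinsics apply), "R" (3x3) and "t" (3): a world point X has camera coordinates R X + t. Camera axes: x right, y down, z forward; pixel columns grow to the right and rows downward; lengths in m; the calibration is good to about 2 mm. A picture is of the moment at which its call begins: read the wrist's pose just before it. camera_model takes no time and is no camera call; for the wrist camera it gives the pose at the moment of the call.
A pose or a line that the arm cannot do raises bot.PlanningError and nothing moves.
- bot.finish_job(): hands the job in, once; it reports no verdict.
Readings, each from a call of its own:
- bot.get_clock(): time.
- bot.get_qpos(): joint angles.
- bot.get_joint_vel(): joint speeds.
- bot.get_effort(): joint torques, N m.
- bot.get_ee_pos(): TCP position.
- bot.get_tcp_rot(): TCP orientation.
- bot.get_wrist_force(): force on the tool from outside, world axes, zero at the start.
- bot.get_ft_torque(): the same for the moment, N m.
- bot.get_grip_width(): opening from 0.0 (shut) to 1.0 (fully open).
Only numpy, scipy, OpenCV 4.12 (cv2) and the standard library are available. Lean on these libraries where they do the work, as an engineer would, in place of code of your own. Each camera call takes 0.05 s, during which the arm holds its last target.

## Working session

There is one attempt and no reset: what is moved stays moved. The work goes in short steps, each a Python script; the robot and the scene stay as the last script left them, time stands still between calls to the robot, and variables do not carry over. Pictures are saved under pics/ and viewed, and the job is handed in when it is done.

```bash
mkdir -p pics; ls; python3 - <<'E'
from station import bot, read_camera, camera_model
import cv2
for n in ["side","top","wrist"]:
    m=camera_model(n); print(n,m)
    cv2.imwrite(f"pics/{n}0.png",read_camera(n)[:,:,::-1])
print(bot.get_clock(),bot.get_tcp_rot(),bot.get_ee_pos())
E
```

```text
pics
side {'camera_matrix': array([[455.64598486,   0.        , 258.59401939],
       [  0.        , 455.64598486, 192.18682979],
       [  0.        ,   0.        ,   1.        ]]), 'k1': 0.04126280288119774, 'R': array([[-0.10419735, -0.9944414 , -0.01513987],
       [-0.49041102,  0.06461665, -0.86909247],
       [ 0.86523982, -0.08313238, -0.4944179 ]]), 't': array([-0.05507527,  0.35439755,  1.00929694])}
top {'camera_matrix': array([[381.06907331,   0.        , 249.71394105],
       [  0.        , 381.06907331, 191.69293426],
       [  0.        ,   0.        ,   1.        ]]), 'k1': -0.02570965309267485, 'R': array([[ 0.00594516, -0.99996434, -0.00599713],
       [-0.98713699, -0.00491052, -0.15980126],
       [ 0.15976611,  0.00687003, -0.98713099]]), 't': array([-0.11851039,  0.4832771 ,  0.94691001])}
wrist {'camera_matrix': array([[345.34364052,   0.        , 250.94487313],
       [  0.        , 345.34364052, 191.38843876],
       [  0.        ,   0.        ,   1.        ]]), 'k1': -0.09422218265856887, 'R': array([[ 0.2447266 , -0.96958838, -0.00269732],
       [-0.91902592, -0.23284937,  0.31807628],
       [-0.30903114, -0.07536282, -0.94806129]]), 't': array([-0.72404918, -0.04140057,  0.3794244 ])}
0.15 [-8.40771647e-04  9.92329901e-01  1.23614848e-01 -1.70534479e-04] [ 0.17765515 -0.70225724  0.23040642]
```

View pics/side0.png

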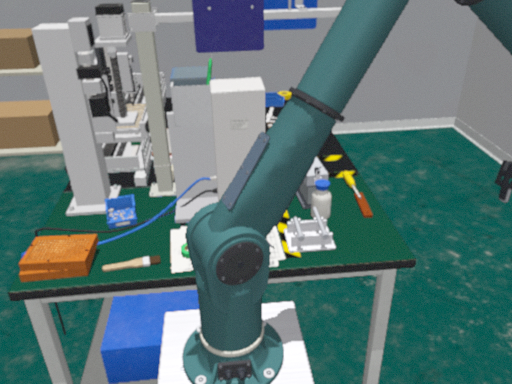

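View pics/top0.png

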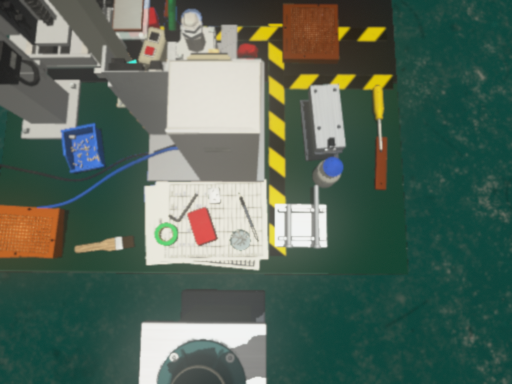

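View pics/wrist0.png

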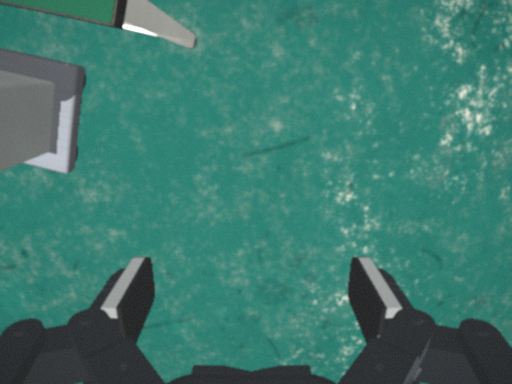

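```bash
cat > h.py <<'E'
from station import bot, read_camera, camera_model
import numpy as np, cv2
def ray(n,px,m=None):
    m=m or camera_model(n); K=m["camera_matrix"]; k=m["k1"]
    px=np.atleast_2d(np.array(px,float)); d=np.c_[(px[:,0]-K[0,2])/K[0,0],(px[:,1]-K[1,2])/K[1,1]]
    u=d.copy()
    for _ in range(20): u=d/(1+k*(u**2).sum(1,keepdims=True))
    r=np.c_[u,np.ones(len(u))]@m["R"]; return -m["R"].T@m["t"], r
def onz(n,px,z,m=None):
    c,r=ray(n,px,m); return c+r*((z-c[2])/r[:,2])[:,None]
def proj(n,X,m=None):
    m=m or camera_model(n); X=np.atleast_2d(X); c=X@m["R"].T+m["t"]; u=c[:,:2]/c[:,2:]
    u=u*(1+m["k1"]*(u**2).sum(1,keepdims=True)); K=m["camera_matrix"]
    return np.c_[u[:,0]*K[0,0]+K[0,2],u[:,1]*K[1,1]+K[1,2]]
def save(name,im,crop=None,s=1):
    if crop: x0,y0,x1,y1=crop; im=im[y0:y1,x0:x1]
    cv2.imwrite(f"pics/{name}.png",cv2.resize(im,None,fx=s,fy=s,interpolation=cv2.INTER_CUBIC)[:,:,::-1])
E
python3 - <<'E'
import cv2
from h import *
t=cv2.imread("pics/top0.png")[:,:,::-1]; s=cv2.imread("pics/side0.png")[:,:,::-1]
save("t1",t,(260,70,410,270),4); 
save("s1",s,(260,130,400,270),5)
print(onz("top",[[301,226],[332,168],[325,88],[345,165],[360,225],[237,240],[190,20]],0.05))
print(onz("top",[[400,225],[110,210]],0))
E
```

```text
[[ 0.39518055 -0.24562381  0.05      ]
 [ 0.54506806 -0.32798864  0.05      ]
 [ 0.76435504 -0.3158899   0.05      ]
 [ 0.55318781 -0.36187341  0.05      ]
 [ 0.39837421 -0.3945111   0.05      ]
 [ 0.35928838 -0.08482158  0.05      ]
 [ 0.9642231   0.05275006  0.05      ]]
[[ 0.40253506 -0.51523382  0.        ]
 [ 0.43853032  0.25894471  0.        ]]
```

View pics/t1.png

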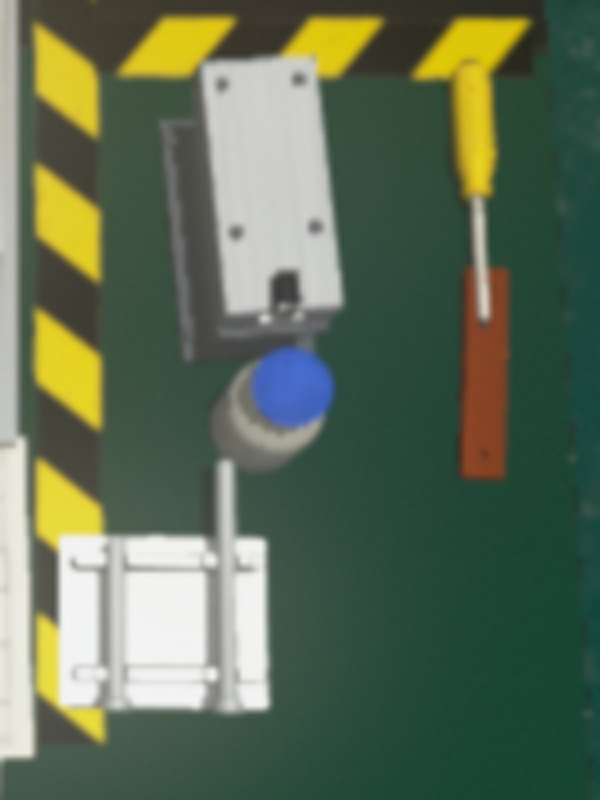

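View pics/s1.png

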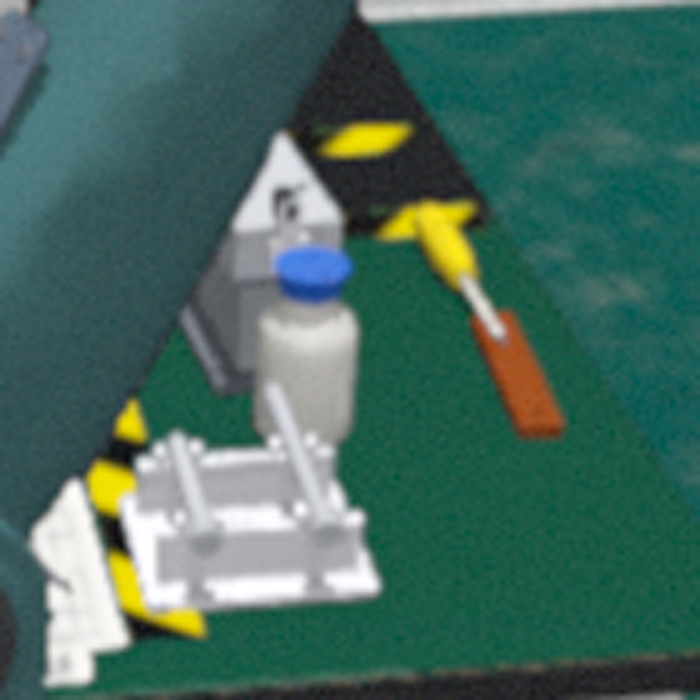

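```bash
python3 - <<'E'
from h import *
t=cv2.imread("pics/top0.png")[:,:,::-1]
def P(l): return [(260+x/4-.375,70+y/4-.375) for x,y in l]
c=P([(202,66),(313,58),(343,305),(225,315)])
X=onz("top",c,0.125); print(X)
print([np.linalg.norm(X[i]-X[(i+1)%4]) for i in range(4)])
print("yaw",[np.arctan2(*(X[a]-X[b])[[1,0]]) for a,b in((0,3),(1,2))])
print("mouth mid",(X[2]+X[3])/2)
hsv=cv2.cvtColor(np.ascontiguousarray(t),cv2.COLOR_RGB2HSV)
b=((hsv[...,0]>105)&(hsv[...,0]<125)&(hsv[...,1]>150)&(hsv[...,2]>100)).astype(np.uint8); b[:,:300]=0;b[:,360:]=0
cs,_=cv2.findContours(b,0,2); k=max(cs,key=cv2.contourArea); print(cv2.minEnclosingCircle(k)); 
print("cap",onz("top",[cv2.minEnclosingCircle(k)[0]],0.122))
print("tab",onz("top",P([(285,282)]),0.145))
print("rackfoot",onz("top",P([(60,535),(266,538),(268,708),(60,705)]),0.008))
print("longpin",onz("top",P([(225,462),(228,705)]),0.053))
print("short",onz("top",P([(114,540),(117,705)]),0.053))
E
```

```text
[[ 0.73490342 -0.26417194  0.125     ]
 [ 0.74059768 -0.33298857  0.125     ]
 [ 0.58263712 -0.34577033  0.125     ]
 [ 0.57603596 -0.27465118  0.125     ]]
[np.float64(0.06905181367521458), np.float64(0.15847684737403897), np.float64(0.0714248462956414), np.float64(0.1592127013358878)]
yaw [np.float64(0.06586674065772244), np.float64(0.08074150475877558)]
mouth mid [ 0.57933654 -0.31021076  0.125     ]
((333.3571472167969, 166.17857360839844), 9.607503890991211)
cap [[ 0.53316865 -0.31598482  0.122     ]]
tab [[ 0.59066623 -0.30703311  0.145     ]]
rackfoot [[ 0.45778621 -0.18193627  0.008     ]
 [ 0.45645696 -0.31854438  0.008     ]
 [ 0.34477561 -0.31703665  0.008     ]
 [ 0.34605524 -0.18146588  0.008     ]]
longpin [[ 0.49940354 -0.28483349  0.053     ]
 [ 0.34569552 -0.2834377   0.053     ]]
short [[ 0.44887705 -0.2134497   0.053     ]
 [ 0.34536248 -0.21431291  0.053     ]]
```

```bash
cat >> h.py <<'E'
def q(yaw): return [0,float(np.cos(yaw/2)),float(np.sin(yaw/2)),0]
E
python3 - <<'E'
from h import *
bot.reach([0.53,-0.312,0.33],q(0.073))
print(bot.get_clock(),bot.get_ee_pos(),bot.get_qpos())
m=camera_model("wrist"); np.save("m1.npy",m,allow_pickle=True)
w=read_camera("wrist"); save("w1",w,None,1.5)
save("s2",read_camera("side"),(240,110,400,270),4); save("s2f",read_camera("side"));save("t2f",read_camera("top"))
E
```

```text
2.0833 [ 0.52915601 -0.31352874  0.3297745 ] [ 0.44903177  0.35416961  0.01584102  1.76244901 -0.00537961  1.02534909
 -1.03350184]
```

View pics/w1.png

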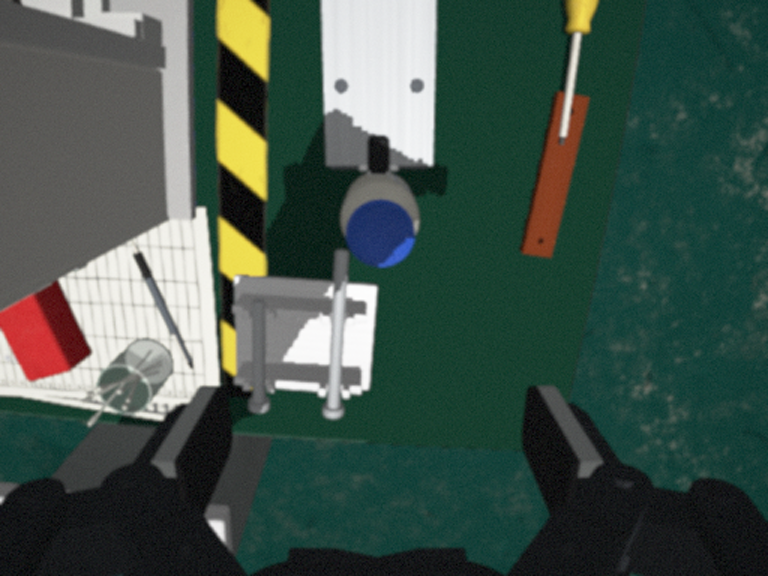

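View pics/s2.png

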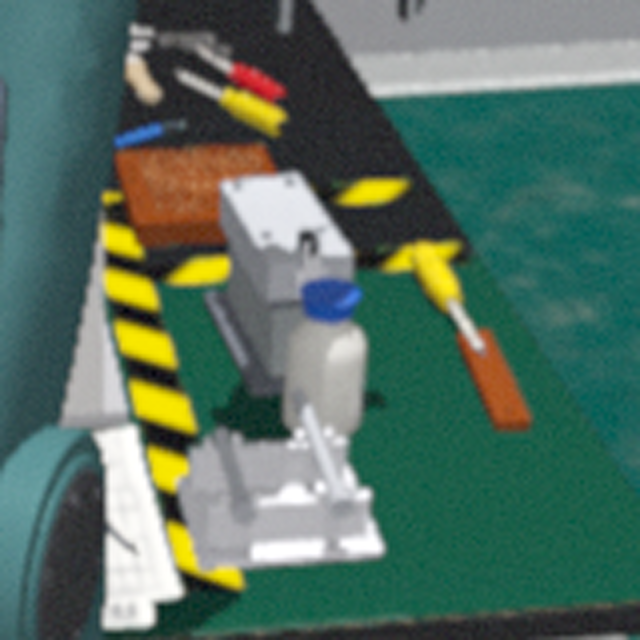

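```bash
python3 - <<'E'
from h import *
m=np.load("m1.npy",allow_pickle=True).item()
print(bot.get_ee_pos())
f=lambda l:[((x+.5)/1.5-.5,(y+.5)/1.5-.5) for x,y in l]
X=onz("w",f([(327,166),(434,166),(322,0),(436,0),(341,86),(417,86)]),.125,m);print("top",X)
print("w",X[1]-X[0],np.linalg.norm(X[1]-X[0]),"yaw",np.arctan2(*(X[2]-X[0])[[1,0]]),np.arctan2(*(X[3]-X[1])[[1,0]]),"mid",(X[0]+X[1])/2, (X[4]+X[5])/2)
print("tab top back/front mid",onz("w",f([(379,137),(369,137),(389,137),(368,150),(389,150)]),.145,m))
w=cv2.imread("pics/w1.png")[:,:,::-1]; hsv=cv2.cvtColor(np.ascontiguousarray(w),cv2.COLOR_RGB2HSV)
b=((hsv[...,0]>105)&(hsv[...,0]<128)&(hsv[...,1]>150)&(hsv[...,2]>60)).astype(np.uint8)
cs,_=cv2.findContours(b,0,2); k=max(cs,key=cv2.contourArea); c,r=cv2.minEnclosingCircle(k);print(c,r)
print("cap",onz("w",f([c,(c[0]+r,c[1])]),.122,m))
print("long",onz("w",f([(342,252),(334,405)]),.056,m)); print("short",onz("w",f([(259,300),(259,400)]),.056,m))
print("rack foot",onz("w",f([(378,286),(370,390)]),.008,m))
E
```

```text
[ 0.5294761  -0.31296678  0.32976619]
top [[ 0.57579883 -0.2781523   0.125     ]
 [ 0.58072838 -0.34816582  0.125     ]
 [ 0.67627525 -0.2703723   0.125     ]
 [ 0.68116362 -0.33967529  0.125     ]
 [ 0.62637891 -0.28471514  0.125     ]
 [ 0.62974458 -0.33252738  0.125     ]]
w [ 0.00492955 -0.07001351  0.        ] 0.07018684111010483 yaw 0.0772769585470086 0.08433680351139544 mid [ 0.57826361 -0.31315906  0.125     ] [ 0.62806175 -0.30862126  0.125     ]
tab top back/front mid [[ 0.59738083 -0.31071991  0.145     ]
 [ 0.59695733 -0.30465144  0.145     ]
 [ 0.59781076 -0.31678819  0.145     ]
 [ 0.58916546 -0.30455293  0.145     ]
 [ 0.59006658 -0.31738003  0.145     ]]
(380.08001708984375, 235.0594940185547) 34.43634033203125
cap [[ 0.53127615 -0.31627649  0.122     ]
 [ 0.53294951 -0.33988648  0.122     ]]
long [[ 0.49988184 -0.28741876  0.056     ]
 [ 0.35457183 -0.28697441  0.056     ]]
short [[ 0.4527326  -0.21852754  0.056     ]
 [ 0.35449756 -0.21777126  0.056     ]]
rack foot [[ 0.45647821 -0.32041031  0.008     ]
 [ 0.34512583 -0.32018377  0.008     ]]
```

```bash
python3 - <<'E'
from h import *
Q=q(0.078)
bot.move_straight([0.532,-0.316,0.088],Q,v=0.2)
print(bot.get_clock(),bot.get_ee_pos(),bot.get_wrist_force())
bot.gripper_close(squeeze=40)
print(bot.get_clock(),bot.get_grip_width(),bot.get_wrist_force())
save("w2",read_camera("wrist"),None,1.2)
bot.move_straight([0.522,-0.317,0.098],v=0.1)
bot.move_straight([0.50,-0.325,0.20],v=0.2)
print(bot.get_clock(),bot.get_grip_width(),bot.get_wrist_force())
save("t3",read_camera("top"),(230,50,430,290),2.5)
E
```

```text
3.6417 [ 0.53284057 -0.31645771  0.08907008] [ 0.73304953 -0.21450082 -0.24553733]
4.1083 0.5277499285229409 [-0.81970573  1.32615234  5.55757318]
5.125 0.5256831619185759 [-0.426519    0.15185323 -2.45136458]
```

View pics/w2.png

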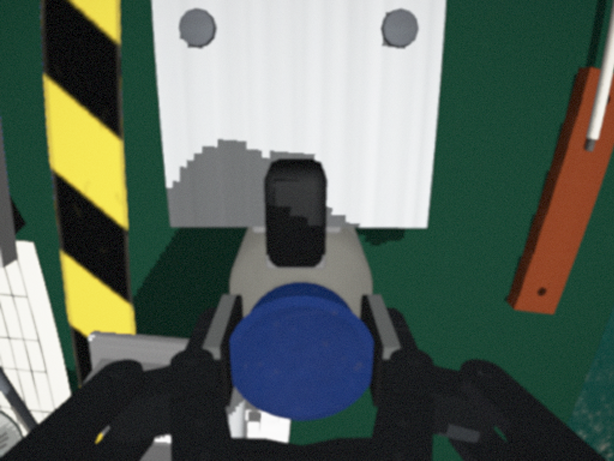

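View pics/t3.png

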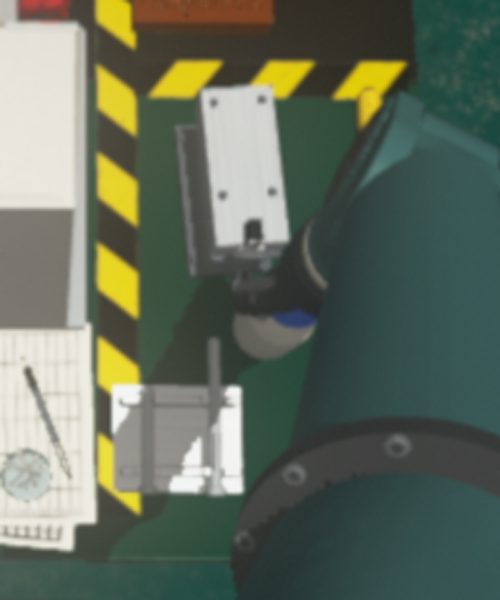

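```bash
python3 - <<'E'
from h import *
bot.move_straight([0.415,-0.42,0.16],q(-0.3),v=0.25)
bot.move_straight([0.415,-0.42,0.0895],v=0.15)
for i in range(4):
    f=bot.get_wrist_force(); p=bot.get_ee_pos(); print(p,f)
    if f[2]>0.5: break
    bot.move_straight([0.415,-0.42,0.0885-0.001*i],v=0.05)
bot.open_jaws(); print(bot.get_clock(),bot.get_wrist_force())
bot.move_straight([0.415,-0.42,0.20],v=0.25)
bot.gripper_close()
bot.reach([0.589,-0.357,0.20],q(0.078))
print(bot.get_clock(),bot.get_ee_pos(),bot.get_grip_width())
m=camera_model("wrist"); np.save("m2.npy",m,allow_pickle=True)
save("w3",read_camera("wrist"),None,1.5)
save("s3",read_camera("side"),None,1.5);
E
```

```text
[ 0.41649525 -0.41911052  0.08952156] [-0.63153611 -1.49725116 -1.45072622]
[ 0.41518764 -0.41992474  0.08865254] [ 0.2181307  -0.10479065 -1.03439898]
[ 0.41531367 -0.42035893  0.0883856 ] [-0.3659503   0.84964651  4.86692282]
7.4583 [0.05436021 0.1325278  0.29507642]
9.5917 [ 0.58760097 -0.3578146   0.1996102 ] -0.0006924450602472688
```

View pics/w3.png

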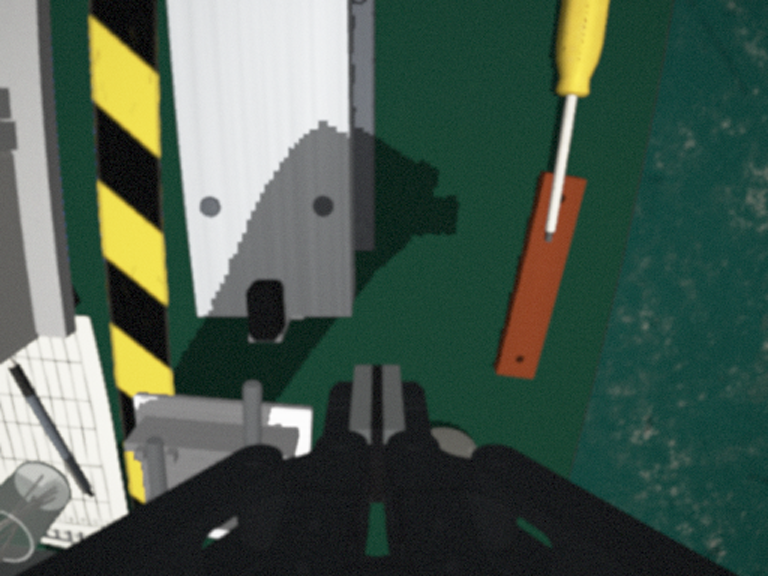

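View pics/s3.png

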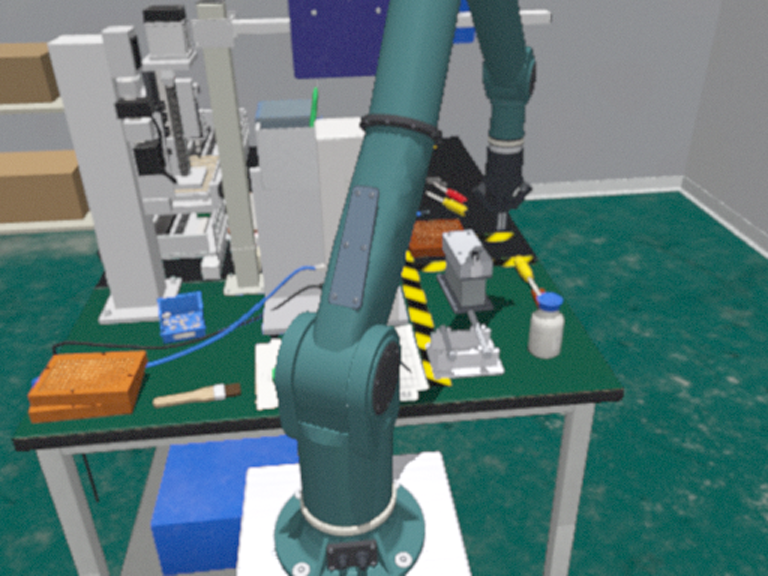

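```bash
python3 - <<'E'
from h import *
m=np.load("m2.npy",allow_pickle=True).item()
f=lambda l:[((x+.5)/1.5-.5,(y+.5)/1.5-.5) for x,y in l]
X=onz("w",f([(198,317),(352,316),(167,0),(348,0)]),.125,m);print(X,(X[0]+X[1])/2,np.linalg.norm(X[1]-X[0]),"yaw",np.arctan2(*(X[2]-X[0])[[1,0]]),np.arctan2(*(X[3]-X[1])[[1,0]]))
print("tab",onz("w",f([(250,283),(283,283),(249,330),(285,330)]),.145,m))
print("longpin nose",onz("w",f([(252,381)]),.056,m))
yaw=.078; ey=np.array([-np.sin(yaw),np.cos(yaw),0])
A=np.array([0.5935,-0.357,0.132])
bot.move_straight(A,q(yaw),v=0.12)
f0=bot.get_wrist_force();print(bot.get_ee_pos(),f0)
bot.move_straight(A+ey*.03,v=0.1)
for d in np.arange(.04,.085,.005):
    bot.move_straight(A+ey*d,v=0.05); g=bot.get_wrist_force(); print(round(d,3),bot.get_ee_pos(),(g-f0)@ey)
    if (g-f0)@ey<-9: break
print(bot.get_clock())
save("w4",read_camera("wrist"),None,1.5);save("t4",read_camera("top"),(260,70,410,270),3)
E
```

```text
[[ 0.57604092 -0.27815514  0.125     ]
 [ 0.58200493 -0.34772686  0.125     ]
 [ 0.70665246 -0.26828392  0.125     ]
 [ 0.71015935 -0.33810306  0.125     ]] [ 0.57902292 -0.312941    0.125     ] 0.06982688139868601 yaw 0.07543359083656036 0.0749546855126169
tab [[ 0.60104022 -0.30667616  0.145     ]
 [ 0.60204566 -0.31989598  0.145     ]
 [ 0.580574   -0.30617771  0.145     ]
 [ 0.58176635 -0.32106465  0.145     ]]
longpin nose [[ 0.5058007  -0.28675426  0.056     ]]
[ 0.59370737 -0.35741643  0.13237289] [-0.00371643 -0.20889826 -0.1131439 ]
0.04 [ 0.59043082 -0.3165977   0.13196596] -0.06845602143093989
0.045 [ 0.5899542  -0.31177411  0.13191825] -0.22506381346026205
0.05 [ 0.58957554 -0.30658356  0.13197601] -0.06125027187363078
0.055 [ 0.58913376 -0.30136576  0.13196474] 0.0535862383727488
0.06 [ 0.58876065 -0.29631289  0.13199832] -0.08423444117217405
0.065 [ 0.58863722 -0.29526227  0.13214982] -4.674436119951247
0.07 [ 0.58858838 -0.29494885  0.13235975] -11.56540092496699
12.7083
```

View pics/w4.png

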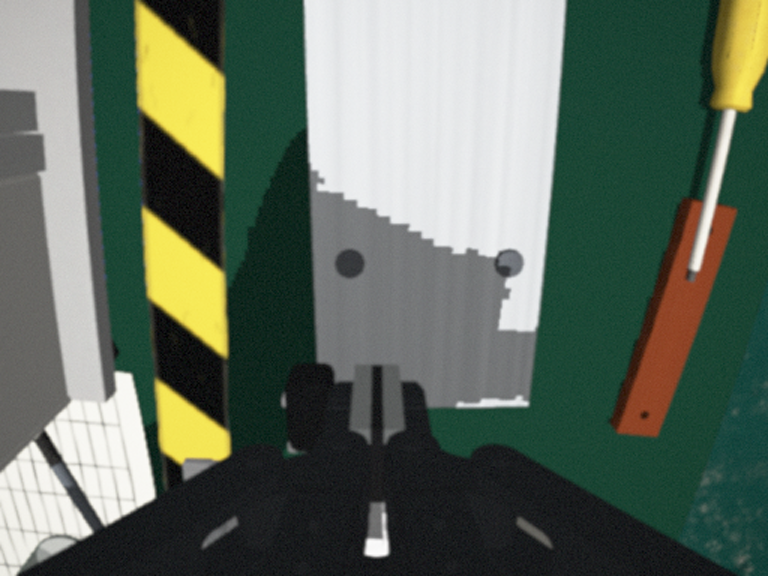

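```bash
python3 - <<'E'
from h import *
yaw=.0755; ey=np.array([-np.sin(yaw),np.cos(yaw),0])
p=bot.get_ee_pos()
bot.move_straight(p-ey*.02,v=0.1)
bot.move_straight(p-ey*.02+[0,0,.06],v=0.25)
bot.open_jaws()
bot.reach([0.41,-0.286,0.15],q(-.005))
print(bot.get_clock(),bot.get_ee_pos())
m=camera_model("wrist");np.save("m5.npy",m,allow_pickle=True)
save("w5",read_camera("wrist"),None,1.5);save("t5",read_camera("top"),(260,70,410,270),3)
E
```

```text
15.1833 [ 0.41260368 -0.28690638  0.15078407]
```

View pics/w5.png

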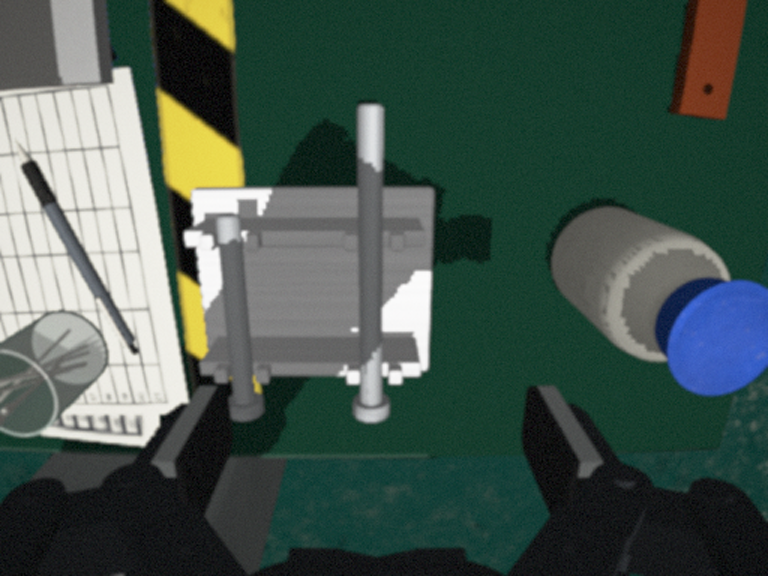

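View pics/t5.png

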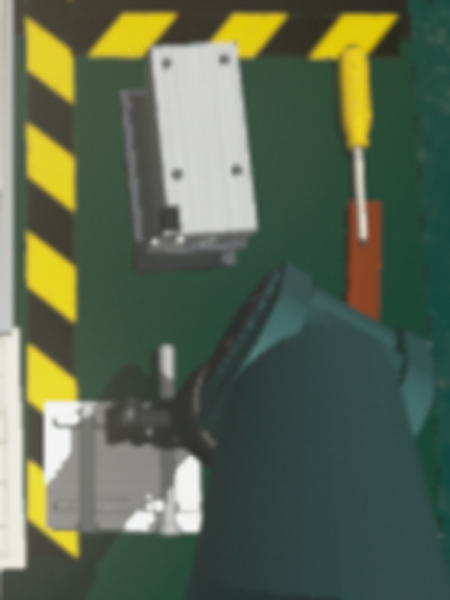

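```bash
python3 - <<'E'
from h import *
m=np.load("m5.npy",allow_pickle=True).item()
f=lambda l:[((x+.5)/1.5-.5,(y+.5)/1.5-.5) for x,y in l]
print(onz("w",f([(371,101),(370,395)]),.056,m), onz("w",f([(372,398)]),.06,m))
bot.move_straight([0.41,-0.2865,0.031],q(-.005),v=0.15)
print(bot.get_clock(),bot.get_ee_pos(),bot.get_wrist_force())
bot.gripper_close(squeeze=60)
p=bot.get_ee_pos();print(bot.get_clock(),p,bot.get_grip_width(),bot.get_wrist_force())
np.save("grasp.npy",p)
bot.move_straight([0.41,-0.2865,0.09],v=0.1)
print(bot.get_clock(),bot.get_grip_width(),bot.get_wrist_force())
yaw=.0755; ex=np.array([np.cos(yaw),np.sin(yaw),0])
M=np.array([0.579,-0.3125,0.105])
T=M-ex*(.090+.02); T[2]=.105+(p[2]-.050)
bot.move_straight(T,q(yaw),v=0.12)
bot.dwell(.2)
print(bot.get_clock(),T,bot.get_ee_pos(),bot.get_tcp_rot())
m=camera_model("wrist");np.save("m6.npy",m,allow_pickle=True)
save("w6",read_camera("wrist"),None,1.5);save("s6",read_camera("side"),(260,130,400,270),5);save("t6",read_camera("top"),(260,70,410,270),3)
E
```

```text
[[ 0.50018123 -0.28558139  0.056     ]
 [ 0.35646722 -0.28388235  0.056     ]] [[ 0.35703739 -0.28495104  0.06      ]]
16.225 [ 0.41066044 -0.28676091  0.0314119 ] [ 0.94662565 -0.10125045  0.01023752]
16.9083 [ 0.41002861 -0.2864502   0.03125965] 0.1084470955096413 [-0.88159729  1.04913687  3.71222376]
17.65 0.11158650333107002 [ 0.29781996 -0.99061892 -2.37138695]
18.575 [ 0.46931336 -0.32079711  0.08625965] [ 0.46826071 -0.32028828  0.0861897 ] [-3.16336018e-04  9.99291169e-01  3.76395600e-02 -5.69042007e-04]
```

View pics/w6.png

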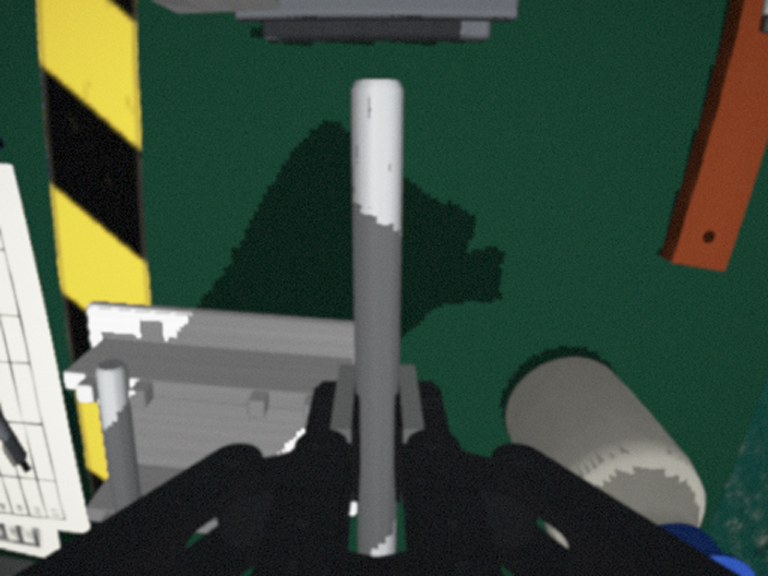

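View pics/s6.png

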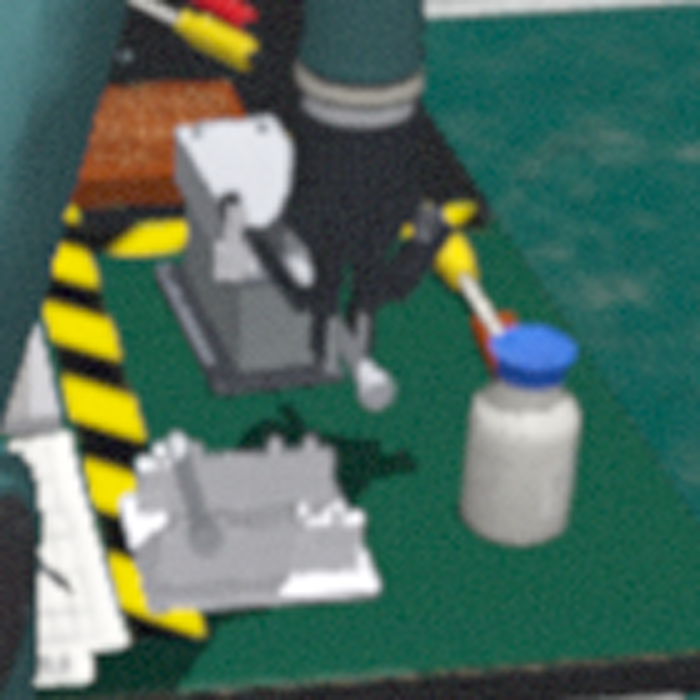

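View pics/t6.png

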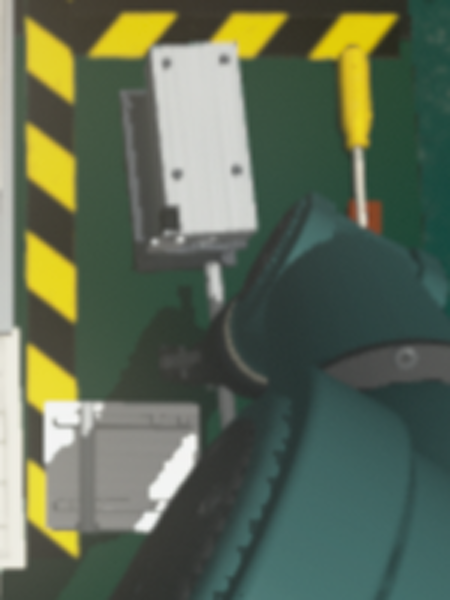

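```bash
python3 - <<'E'
from h import *
yaw=.0755; ex=np.array([np.cos(yaw),np.sin(yaw),0])
M=np.array([0.579,-0.3125,0.105]); 
f0=bot.get_wrist_force(); print(f0)
for d in [-.008,0,.004,.008,.013,.02,.03,.045,.06]:
    T=M-ex*(.090-d); T[2]=.0862
    bot.move_straight(T,q(yaw),v=0.06); g=bot.get_wrist_force()-f0; e=bot.get_ee_pos()-T
    print(d,np.round(e*1000,1),np.round(g,1))
    if np.linalg.norm(g)>15: break
print(bot.get_clock())
save("w7",read_camera("wrist"),None,1.5)
E
```

```text
[ 0.72465686 -0.41958435 -1.76608829]
-0.008 [1.1 0.2 0.1] [-1.2  0.2  0.9]
0 [0.8 0.1 0. ] [-1.8  0.6  0.2]
0.004 [0.3 0.  0. ] [-0.3 -0.1  0.3]
0.008 [0.4 0.  0. ] [-1.   0.1 -0.3]
0.013 [0.6 0.1 0.1] [-0.7  0.6 -0.4]
0.02 [0.9 0.1 0.1] [-0.4  1.1 -0.2]
0.03 [0.9 0.2 0.1] [-1.4  0.2  0.6]
0.045 [0.8 0.2 0. ] [-0.4 -0.   0.2]
0.06 [0.8 0.1 0. ] [-1.6 -0.3  0.4]
21.4917
```

View pics/w7.png

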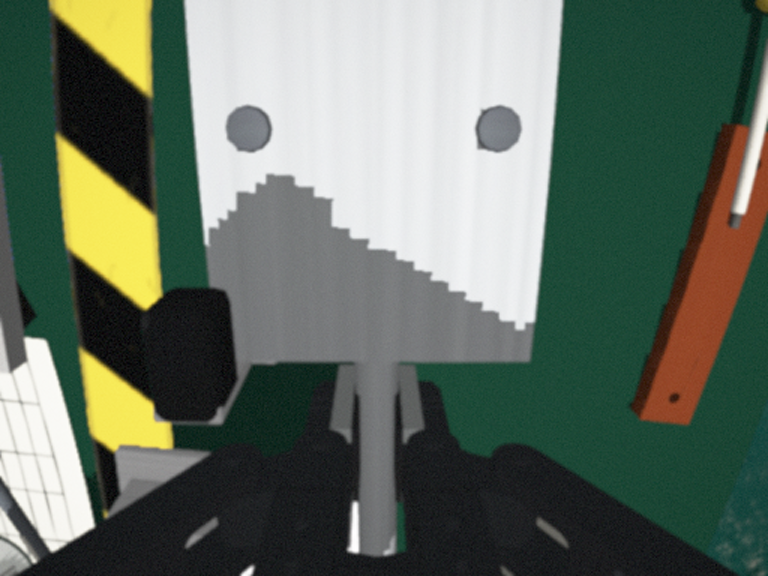

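```bash
python3 - <<'E'
from h import *
yaw=.0755; ex=np.array([np.cos(yaw),np.sin(yaw),0])
M=np.array([0.579,-0.3125,0.105]); 
T=M-ex*(.090-.066); T[2]=.0862
bot.move_straight(T,q(yaw),v=0.06);print(bot.get_ee_pos()-T)
save("s8a",read_camera("side"),(290,170,360,240),8)
bot.open_jaws(); bot.dwell(0.3)
print(bot.get_clock(),bot.get_grip_width(),bot.get_wrist_force())
T2=T-ex*.042; bot.move_straight(T2,q(yaw),v=0.1)
print(bot.get_clock(),bot.get_ee_pos()-T2,bot.get_wrist_force())
m=camera_model("wrist");np.save("m8.npy",m,allow_pickle=True)
save("w8",read_camera("wrist"),None,1.5);save("s8b",read_camera("side"),(290,170,360,240),8)
H=M-ex*.092
print(proj("side",H),proj("side",H-[0,0,.005]))
E
```

```text
[6.92299151e-04 1.11412774e-04 6.68792112e-05]
22.8583 1.004949396140793 [ 0.0511511   0.81507927 -0.30911365]
23.425 [ 0.00036341 -0.0001994   0.00019574] [-0.25151339  0.56894628  0.27689531]
[[326.80829687 193.33646863]] [[326.71294544 194.7419799 ]]
```

View pics/w8.png

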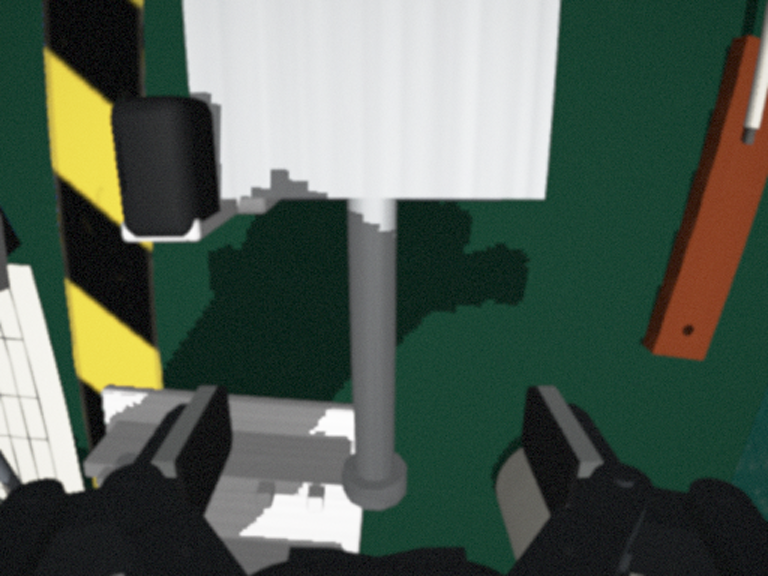

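View pics/s8a.png

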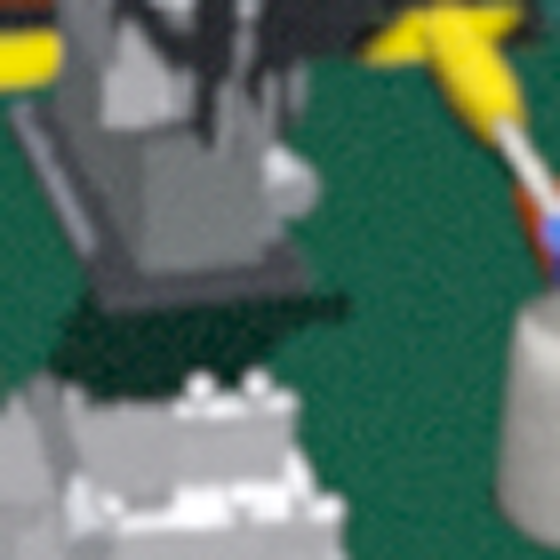

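View pics/s8b.png

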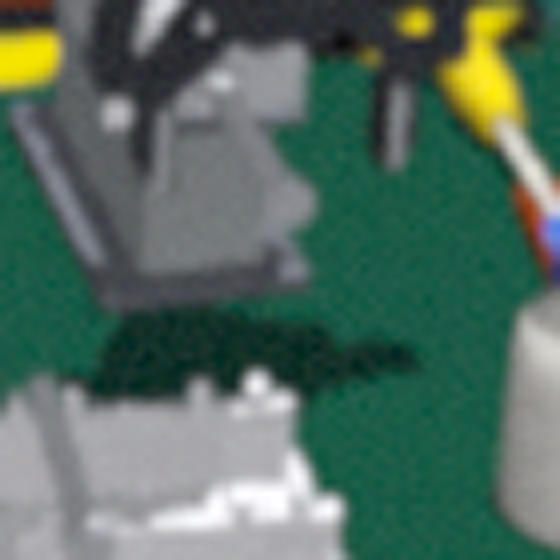

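```bash
python3 - <<'E'
from h import *
yaw=.0755; ex=np.array([np.cos(yaw),np.sin(yaw),0])
M=np.array([0.579,-0.3125,0.105]); 
T=M-ex*.066; T[2]=.0827
bot.move_straight(T,q(yaw),v=0.06)
f0=bot.get_wrist_force()
bot.gripper_close(squeeze=60)
print(bot.get_clock(),bot.get_grip_width(),bot.get_ee_pos()-T,bot.get_wrist_force()-f0)
T[2]=.0862; bot.move_straight(T,q(yaw),v=0.04); bot.dwell(.1)
print(bot.get_ee_pos()-T,bot.get_wrist_force()-f0)
save("s9",read_camera("side"),(290,170,360,240),8);save("w9",read_camera("wrist"),None,1.2)
for d in [.005,.012,.02,.028,.036,.044]:
    P=T+ex*d; bot.move_straight(P,q(yaw),v=0.06); g=bot.get_wrist_force()-f0
    print(d,np.round((bot.get_ee_pos()-P)*1000,1),np.round(g,1))
    if np.linalg.norm(g)>20: break
bot.dwell(.2)
print(bot.get_clock(),bot.get_wrist_force()-f0,bot.get_grip_width())
save("w10",read_camera("wrist"),None,1.2)
E
```

```text
24.4583 0.11052978828279238 [-9.48241582e-06  1.58552583e-04  5.38975905e-05] [-0.75045109  1.00982661  0.43058021]
[-0.00044896  0.000199   -0.00029177] [-1.21378259  1.25327569 -3.52994517]
0.005 [0.9 0.  0. ] [ 0.3  0.7 -2.7]
0.012 [1.1 0.2 0.1] [ 0.6  0.2 -2.2]
0.02 [1.  0.2 0.1] [ 0.7  0.5 -2.6]
0.028 [1.  0.1 0.1] [ 0.4 -0.3 -1.8]
0.036 [1.  0.2 0.1] [ 0.5 -0.6 -3.4]
0.044 [0.9 0.2 0. ] [ 1.1 -1.  -3. ]
26.7583 [ 0.01978896 -0.09343532 -2.28576686] 0.10997819532390765
```

View pics/w10.png

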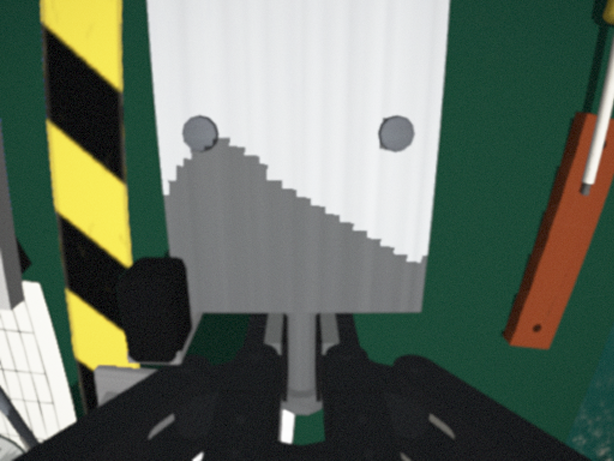

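View pics/w9.png

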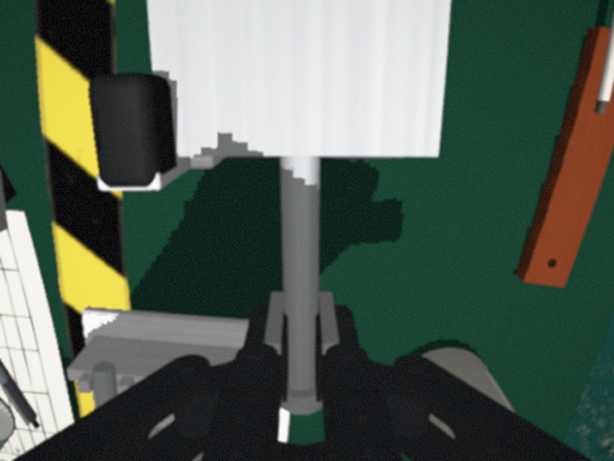

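```bash
python3 - <<'E'
from h import *
yaw=.0755; ex=np.array([np.cos(yaw),np.sin(yaw),0])
M=np.array([0.579,-0.3125,0.089]); 
bot.open_jaws()
P=M-ex*.085; bot.move_straight(P,q(yaw),v=0.15)
bot.gripper_close(); bot.dwell(.1)
f0=bot.get_wrist_force(); print(bot.get_clock(),bot.get_ee_pos()-P,f0)
save("w11",read_camera("wrist"),None,1.2)
for d in list(np.arange(.065,.024,-.006))+list(np.arange(.022,.004,-.002)):
    P=M-ex*d; bot.move_straight(P,q(yaw),v=0.06); g=bot.get_wrist_force()-f0; e=bot.get_ee_pos()
    print(round(d,3),"at",round((e-M)@ex*1000,1),np.round(g,1))
    if g@ex<-18: break
print(bot.get_clock())
save("w12",read_camera("wrist"),None,1.5);save("s12",read_camera("side"),(270,130,380,240),6)
E
```

```text
28.9667 [-3.79565199e-05 -4.71342575e-05  2.51717202e-05] [ 0.32214806  0.62473392 -0.52478089]
0.065 at -64.4 [-1.2 -0.1  1.3]
0.059 at -58.6 [-0.  -0.8  1.3]
0.053 at -52.3 [ 0.1 -0.8  0.5]
0.047 at -46.1 [-0.4 -1.3  1.2]
0.041 at -40.1 [-0.2  0.4  0.3]
0.035 at -34.1 [-0.2  0.2  0.1]
0.029 at -28.1 [-0.3 -1.2 -0.9]
0.022 at -21.0 [-0.5 -0.5  0. ]
0.02 at -19.7 [-0.8 -0.2  0.5]
0.018 at -18.6 [-2.3 -1.2  0.6]
0.016 at -18.6 [-5.6 -1.   5. ]
0.014 at -18.6 [-8.8 -0.8  7.5]
0.012 at -18.7 [-11.2  -0.    8.4]
0.01 at -18.7 [-14.2  -0.9  11.1]
0.008 at -18.7 [-16.7  -0.7  13.2]
0.006 at -18.8 [-19.5  -0.6  16.2]
33.2667
```

View pics/w12.png

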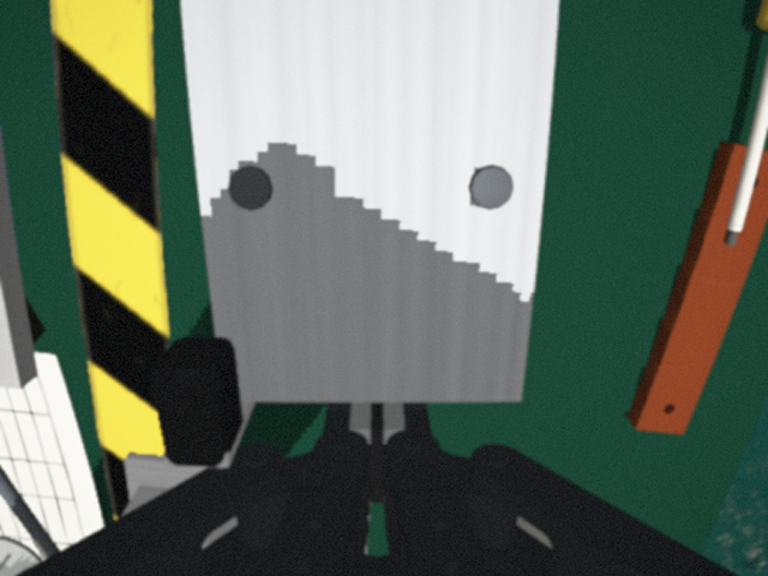

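View pics/w11.png

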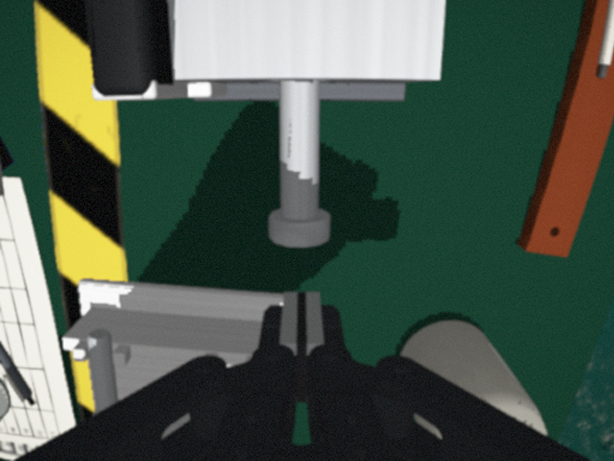

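```bash
python3 - <<'E'
from h import *
yaw=.0755; ex=np.array([np.cos(yaw),np.sin(yaw),0])
M=np.array([0.579,-0.3125,0.089]); 
bot.move_straight(M-ex*.085,q(yaw),v=0.1)
m=camera_model("wrist");np.save("m13.npy",m,allow_pickle=True)
save("w13",read_camera("wrist"),None,1.5);
bot.move_straight(M-ex*.085+[0,0,.15],v=0.2)
save("w14",read_camera("wrist"),None,1.5)
save("s14",read_camera("side"),None,1.5)
print(bot.get_clock())
E
```

```text
35.3583
```

View pics/w13.png

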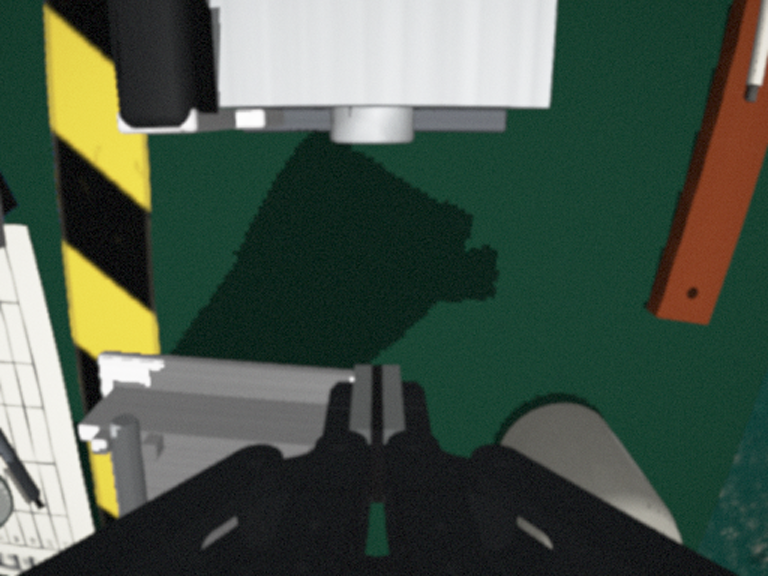

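View pics/w14.png

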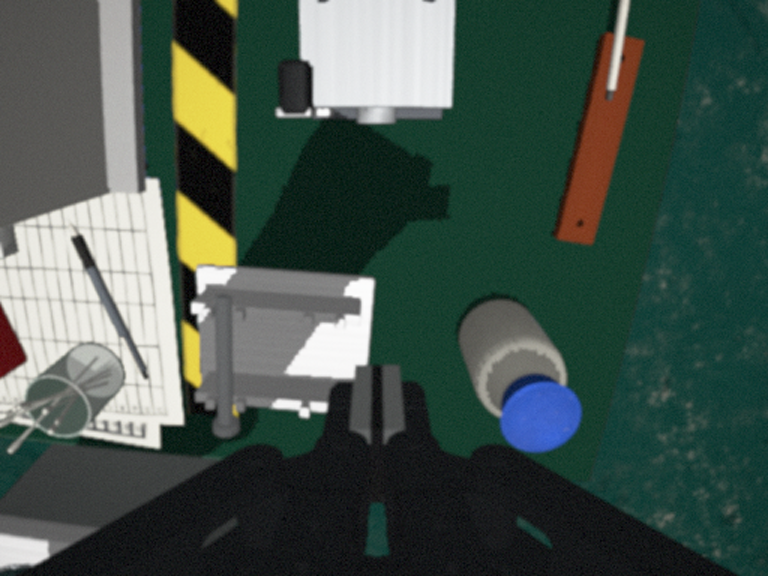

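View pics/s14.png

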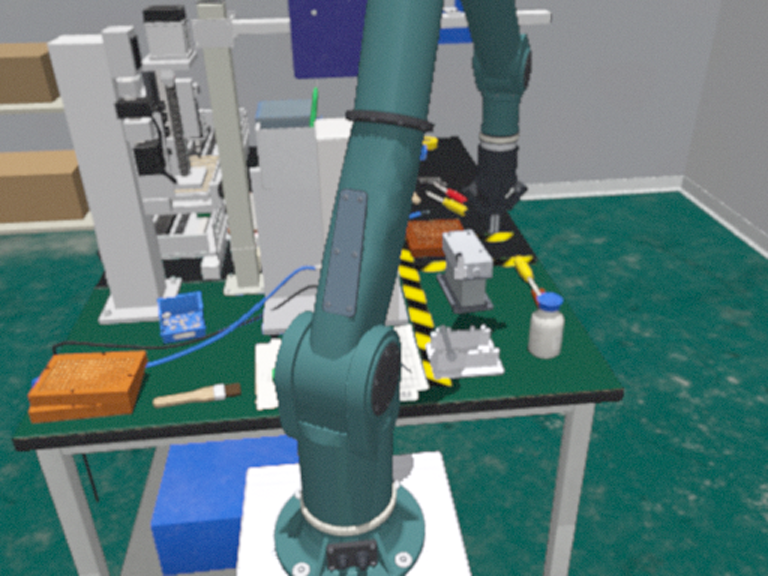

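```bash
python3 - <<'E'
from h import *
m=np.load("m13.npy",allow_pickle=True).item()
yaw=.0755; ex=np.array([np.cos(yaw),np.sin(yaw),0])
f=lambda l:[((x+.5)/1.5-.5,(y+.5)/1.5-.5) for x,y in l]
e=onz("w",f([(380,107)]),.125,m)
h=onz("w",f([(372,142)]),.113,m); h2=onz("w",f([(332,140),(413,140)]),.107,m)
print(e,h,h2,np.linalg.norm(h2[0]-h2[1]),((e-h)@ex)*1000,((e-h2)@ex)*1000)
E
```

```text
[[ 0.5781338  -0.31380985  0.125     ]] [[ 0.57083301 -0.31268729  0.113     ]] [[ 0.57032732 -0.30342806  0.107     ]
 [ 0.57172968 -0.32203848  0.107     ]] 0.018663184220762442 [7.19531937] [7.00115809 7.00654206]
```

```bash
python3 - <<'E'
from h import *
bot.finish_job(); print(bot.get_clock())
E
```

```text
the job is handed in; nothing more can be done
the job is handed in; nothing more can be done
```

The job is done and handed in after about 35 s of the 72 s allowed; the interface gave no verdict.

**What I did**
- **Bottle:** I lifted it by the cap and set it down upright at about (0.415, -0.42), to the right of the rack rather than on the bare spot.
- **Shutter:** I slid it to its end stop.
- **First insertion:** I put the long pin about 66 mm into the bore and let go.
- **Regrasp:** I took hold again about 18 mm from the head, lifted out roughly 4 mm of sag and pushed on to about 110 mm.
- **Pressing home:** I let go and pressed the head with closed fingers until they stopped moving at about 20 N.

**Last checks**
- **Pin depth:** the fingers stopped 18.7 mm from the mouth face. That is the 8 mm head plus about 11 mm for half a finger's width. The wrist picture puts the head's outer face 7 to 7.2 mm from the mouth face against the 8 mm expected, which is within calibration error. Both agree with the head being seated.
- **Other objects:** in the last pictures the bottle and jar stood upright, the short pin lay in its notches, and the gripper was clear of everything.

**Disagreements:**
- The top and wrist cameras differed by 2 to 3 mm in y. I used values close to the wrist camera's, and the pin went in without resistance.
- While pressing on the head, the wrist also read up to 16 N upward. I did not explain it, and it had no visible effect.

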